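# Seat the tube, shut the cover, reset and start the tube processor

### The arm

A 6-joint arm with a two-finger parallel gripper is mounted at the origin on the work surface. World frame = base frame: x ahead of the robot, y to its left, z up, the work surface at z = 0. Lengths are in m, angles in degrees, forces in N, time in s.
With the tool pointing down it reaches from about 0.4 to 0.825 m from the base axis. Payload 7 kg.
Tool frame: the origin (TCP) lies midway between the tips of the shut fingers; the grasp point (between the pads) lies hold_point_z behind it (hold_point_z is the distance from the TCP to the grasp point, in m); z points along the fingers, y is the line along which they close (so a half turn about z gives the same grasp; the last joint's range is limited). The gripper opens to 88 mm and grips with 3 to 60 N. Pads are 19 mm wide; open, the fingers measure 130 mm over their backs; the gripper's body (78 mm by 193 mm) begins 47 mm behind the grasp point.
Start: joints at [-58.379, 20.546, 0.682, 0, -70.136, -16.507], TCP at [0.176, -0.652, 0.227] pointing down, gripper open.
Joint ranges: [-176.03, 176.03], [-82.01, 121.73], [-58.28, 71.71], [-173.87, 95.51], [-174.79, -0.11], [-173.66, 173.66]. Speed limits (degrees/s): [136.94, 136.94, 172.46, 180, 180, 180].

### API

Orientations are given as [roll, pitch, yaw] about the fixed x, y, z axes, in that order (R = Rz(yaw) Ry(pitch) Rx(roll)).
In Python, from plant import * gives the robot as it stands.
- The arm moves only by the tool step_arm, never from a script. Its argument "steps" is a list that holds one entry, the list of rows, each a list of 6 numbers: the shift along the tool's x, y, z scaled (see below), then the turn, a rotation vector about the tool's x, y, z scaled (see below). In form: [[[tx, ty, tz, wx, wy, wz], ...]]. A call has 1 to 20 rows; each row is the pose to reach, as a shift and turn from the pose commanded when the call began, along the tool's axes at that moment; what a row does not reach only later rows make up. The controller multiplies each number of a shift by 100 mm and each number of a turn by 0.5 rad. A row lasts 1/10 s, in which the tool goes at most 50 mm and 8.59 degrees, less where a joint would pass 70% of its speed; a pose out of reach is approached as far as the arm can. A call with a number of a shift or a turn outside -1 to 1 is refused whole. A call with a gripper value outside its range is refused whole. "jaw" is the closure in counts, from 0 (fully open) to 255 (shut), set as the call begins (left out, the last holds). The fingers move at their own pace and stop on an object; the grip force is fixed at half the most. Time passes only in rows, so rows that repeat a pose let the fingers close. It gives the time, the measured TCP pose, the force, the opening and the grip force at its end, in the units of the state.
- get_obs(): the state, without advancing time (a new reading comes with each control period).
- snapshot(name): name is "side" or "top" or "wrist"; returns (picture, depth): 400x640x3 uint8, red, green, blue; 400x640 float32, m along the optical axis (not along the pixel's ray), 0 where there is no reading.
- calibration(name): a dict with "mtx" (3x3 intrinsics, pixels), "rvec" (rotation vector, rad) and "tvec" (3), from world to camera coordinates, as OpenCV has them. Camera axes: x right, y down, z forward; pixel columns grow to the right and rows downward; lengths in m; the calibration is good to about 2 mm. A picture is of the moment at which its call begins: read the wrist's pose just before it. calibration takes no time and is no camera call; for the wrist camera it gives the pose at the moment of the call.
- close_job(): hands the job in; it is judged then, once.
The state is a dict: "clock": time; "joint_pos": joint angles; "qvel": joint speeds; "tau": joint torques, N m; "tool_pos": TCP position; "orientation": TCP orientation; "force": force on the tool from outside, world axes, zero at the start; "moment": the same for the moment, N m; "opening": finger opening in m; "gripper_force": force on a finger pad.
Only numpy, scipy, OpenCV 4.12 (cv2) and the standard library are available. Lean on these libraries where they do the work, as an engineer would, in place of code of your own. Each camera call takes 0.05 s, during which the arm holds its last target. There are 200 camera calls.

### The job

Start a run on the tube processor with light fingertip touches only, picking nothing up: press the one tube that stands proud of the row down until it is fully home, then swing the clear cover gently down until it is shut, then press the square reset key fully in and let it go, and last press the large round start key fully in. Leave the small keys, the other tubes and the things standing around as they are, and finish with the hand clear of everything.

Things in the scene. Friction and masses are not known exactly. Their poses are not given: they have to be found in the camera images.
- processor: white fixed machine, 480 mm wide (y), 280 deep (x), deck 85 high; origin at the centre of its underside, front (-x) towards the robot. Left: walled bay (250 x 166, rim 135 high, centre x -8, y +60 mm) with a row of five capped tubes along y at x -43, under the cover. Right: black panel with the keys. Left rear corner: pump (x 30 to 90, y 197 to 231), 185 high
- cover (a joint): clear flat cover of the bay, hinged along the bay's rear rim: 0 shut flat on the rim, grows to 1.6 as it swings up and back; starts 1.35 to 1.5 (nearly upright). Stiff hinge: it stays at any angle where it is left; about 3 N at its free edge moves it. Push it on its outer face, which looks rearward when open and up when shut. Its stop on the rim is hard: arrive slowly
- cover_hinge (a point): middle of the cover's hinge axis, which runs along the processor's y, 136.5 mm above the table; fixed. Shut, the cover is a sheet 250 mm wide, reaching from here 170 mm forward (processor -x), its underside at this height, its outer face 5 mm higher
- cover_lip (a point): on the cover's outer face, middle of the grey lip (80 mm wide, 14 mm deep, 8 mm thick) on its free edge, 176 mm from the hinge axis; moves with the cover
- proud_tube_cap (a point): centre of the flat top of the cap (white, 19 mm across, 14 high) of the one tube that stands proud in the row; the tubes are 34 mm apart and otherwise alike; its place in the row differs each time
- proud_tube (a joint): how far (m) that tube stands above its home, where its cap is level with the others, top 125 mm above the table: starts 0.012 to 0.018, 0 = fully home against its stop. Spring clips hold it by friction: about 4 N slides it down and it stays where it is left; pulled up, it would come out
- reset_key (a joint): grey square key, 26 mm wide, in a square bezel, second from the front of the panel: 0 out, 0.006 m pressed fully in, springs back; 5 N presses it fully
- reset_key_top (a point): centre of the top face of the square reset key, 113 mm above the table
- start_key (a joint): grey large round key, 36 mm across, in a round bezel, at the front of the panel, 55 mm in front of the square one: 0 out, 0.006 m pressed fully in, springs back; 5 N presses it fully
- start_key_top (a point): centre of the top face of the large round start key, 113 mm above the table
- small_key1 (a joint): small round grey key, 18 mm across, behind the square one, left of the pair (48 mm behind it, 35 mm to the side); leave alone; 0 out, 0.006 pressed
- small_key2 (a joint): small round grey key, 18 mm across, behind the square one, right of the pair (48 mm behind it, 35 mm to the side); leave alone; 0 out, 0.006 pressed
- tube2 (a joint): another tube of the row, already home: 0 home, more when pulled up (m); stays so
- tube3 (a joint): another tube of the row, already home: 0 home, more when pulled up (m); stays so
- tube4 (a joint): another tube of the row, already home: 0 home, more when pulled up (m); stays so
- tube5 (a joint): another tube of the row, already home: 0 home, more when pulled up (m); stays so
- vial: amber vial, 22 mm across, 36 high, standing on the processor's front ledge before the bay; loose, not part of the job; origin at the centre of its underside
- mailer: white slide mailer, 85 x 30 x 18 mm high, lying on the processor's deck behind the key panel; loose, not part of the job; origin at the centre of its underside
- slide_box: dark blue slide box, 94 x 104 x 52 mm high, on the bench to the left; loose, not part of the job; origin at the centre of its underside
- pot: specimen pot, 60 mm across, 70 high, on the bench to the left; loose, not part of the job; origin at the centre of its underside
- reagent: white bottle, 62 mm across, 150 high, on the bench left in front of the processor; loose, not part of the job; origin at the centre of its underside
- beaker: glass beaker, 72 mm across, 90 high, on the bench right in front of the processor; loose, not part of the job; origin at the centre of its underside
- tray: steel tray, 100 x 140 x 30 mm high, on the bench to the right; loose, not part of the job; origin at the centre of its underside

How it is judged:
By the outcome, as a careful person would: the job done as asked, in the order asked, and still so for the second after the job is handed in, with the robot touching nothing.
It also fails if it takes over 61 s, if anything falls off the work surface, if the arm or the gripper's body presses on something with over 40 N, if the wrist force passes 120 N, or if a joint passes its speed limit or range.

## Working session

There is one attempt and no reset: what is moved stays moved. The work goes in short steps, Python scripts to look and compute and a tool call to move; the robot and the scene stay as the last step left them, time stands still between calls to the robot, and variables do not carry over. Pictures are saved under pics/ and viewed, at most 10 in all, crops included, and the job is handed in when it is done.

Besides the shell and the picture viewer there is one more tool, called after ">>>" as name(argument=value, ...), one argument or row to a line, values as JSON. step_arm: Moves the arm, as the interface text tells. Its arguments: {"type":"object","properties":{"steps":{"type":"array","items":{"type":"array","items":{"type":"array","items":{"type":"number","minimum":-1,"maximum":1}}}},"jaw":{"type":"number"}},"required":["steps"]}

```bash
mkdir -p pics; cat > h.py <<'E'
from plant import *
import numpy as np, cv2
from scipy.spatial.transform import Rotation as R
def cal(n):
    c=calibration(n); return np.array(c['mtx'],float).reshape(3,3),cv2.Rodrigues(np.array(c['rvec'],float))[0],np.array(c['tvec'],float).ravel()
def world(n,d):
    K,Rm,t=cal(n); v,u=np.mgrid[:400,:640]
    P=np.stack([(u-K[0,2])/K[0,0]*d,(v-K[1,2])/K[1,1]*d,d],-1)
    return (P-t)@Rm
def ray(n,u,v,z):
    K,Rm,t=cal(n); o=-Rm.T@t; r=Rm.T@np.linalg.inv(K)@[u,v,1]
    return o+r*(z-o[2])/r[2]
def save(f,im): cv2.imwrite('pics/'+f,im[...,::-1])
def to(p,rpy=None):
    o=get_obs(); Rt=R.from_euler('xyz',o['orientation'],degrees=True)
    s=Rt.inv().apply(np.array(p)-o['tool_pos'])/0.1
    print('shift',s.round(3))
    if rpy is not None: print('turn',((Rt.inv()*R.from_euler('xyz',rpy,degrees=True)).as_rotvec()/0.5).round(3))
E
python3 - <<'E'
from h import *
print(get_obs())
for n in('top','side'):
    im,d=snapshot(n); save(n+'0.png',im); np.save(n+'0.npy',d)
    K,Rm,t=cal(n); print(n,(-Rm.T@t).round(3),K[0,0],Rm[2].round(2))
E
```

```text
{'clock': 0.0, 'joint_pos': array([-5.83799004e+01,  2.05897800e+01,  6.33322841e-01, -2.07718461e-02,
       -7.01348058e+01, -1.65084208e+01]), 'qvel': array([ 0.06420787, -0.01503536, -0.06497469, -0.01222566, -0.11034527,
       -0.03685128]), 'tau': array([ 7.59967352e-04, -5.82717168e+01,  2.93048912e+01,  6.99686229e+00,
        6.63730607e-03, -1.76099911e-04]), 'tool_pos': array([ 0.17584053, -0.65118607,  0.22563589]), 'orientation': array([ 1.79906950e+02, -7.21357653e-03, -1.64895389e+02]), 'force': array([-0.33573955,  0.76116046,  0.62681544]), 'moment': array([-0.02356398,  0.05820538, -0.06874542]), 'gripper_force': 0.0, 'opening': 0.08760576590594396}
top [ 0.393 -0.01   1.298] 403.03923808500184 [ 0.1  0.  -1. ]
side [0.665 0.775 0.983] 440.9500972914361 [-0.13 -0.65 -0.74]
```

View pics/top0.png

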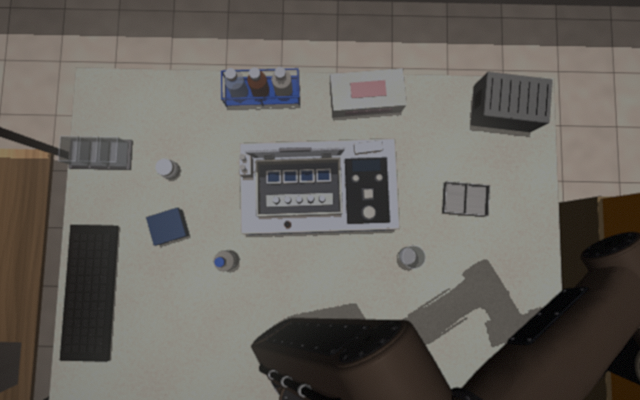

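View pics/side0.png

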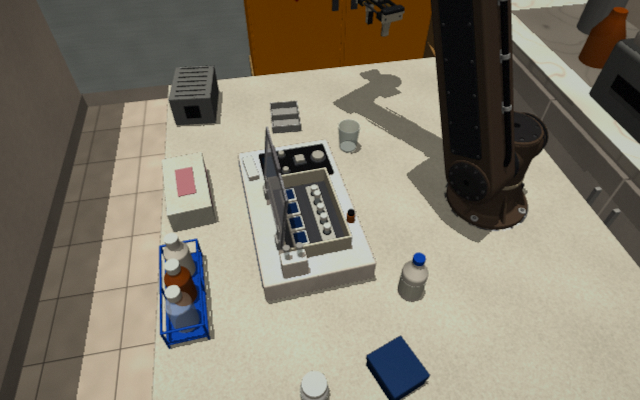

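The top view shows the processor at about (320,188), with the tubes along row 200, round key (369,212) and square key (368,194). The side view shows the cover nearly upright, with its edge near (268,135). Next I measure.

```bash
python3 - <<'E'
from h import *
im=cv2.imread('pics/top0.png')[...,::-1]; d=np.load('top0.npy'); W=world('top',d)
save('top_c.png',cv2.resize(im[130:245,230:410],None,fx=4.4,fy=4.4,interpolation=cv2.INTER_CUBIC))
for n,u,v,z in[('start',369.5,212.5,.113),('reset',368,194,.113),('corner FL',243,234,.085),('FR',398,229,.085)]:print(n,ray('top',u,v,z).round(4), W[int(v),int(u)].round(3))
for u in range(272,330,1): 
  b=W[194:206,u]; i=b[:,2].argmax(); print(u,b[i].round(3),end=' ; ')
s=np.load('side0.npy'); S=world('side',s)
ims=cv2.imread('pics/side0.png')[...,::-1]; save('side_c.png',cv2.resize(ims[120:290,230:380],None,fx=3.5,fy=3.5,interpolation=cv2.INTER_CUBIC))
m=(S[...,2]>.14)&(S[...,2]<.33)&(S[...,0]>.4)&(s>0); v,u=np.nonzero(m)
k=(u>255)&(u<295)&(v>125)&(v<255); P=S[v[k],u[k]]
print('cover',len(P),P[::max(1,len(P)//25)].round(3))
E
```

```text
start [ 0.4787 -0.1708  0.113 ] [ 0.48  -0.169  0.117]
reset [ 0.5334 -0.166   0.113 ] [ 0.533 -0.165  0.118]
corner FL [0.4082 0.2045 0.085 ] [0.409 0.219 0.   ]
FR [ 0.4327 -0.2606  0.085 ] [ 0.435 -0.277  0.004]
272 [0.505 0.118 0.103] ; 273 [0.508 0.113 0.127] ; 274 [0.508 0.11  0.129] ; 275 [0.509 0.107 0.127] ; 276 [0.509 0.104 0.127] ; 277 [0.509 0.101 0.129] ; 278 [0.509 0.098 0.128] ; 279 [0.512 0.096 0.126] ; 280 [0.511 0.095 0.103] ; 281 [0.496 0.091 0.104] ; 282 [0.502 0.089 0.103] ; 283 [0.503 0.086 0.102] ; 284 [0.505 0.083 0.104] ; 285 [0.515 0.078 0.13 ] ; 286 [0.515 0.075 0.128] ; 287 [0.518 0.072 0.128] ; 288 [0.512 0.069 0.13 ] ; 289 [0.518 0.067 0.127] ; 290 [0.509 0.063 0.128] ; 291 [ 0.393 -0.01   1.298] ; 292 [0.518 0.059 0.103] ; 293 [0.5   0.056 0.104] ; 294 [0.521 0.053 0.104] ; 295 [0.524 0.05  0.103] ; 296 [0.513 0.046 0.124] ; 297 [0.513 0.043 0.127] ; 298 [0.507 0.04  0.129] ; 299 [0.507 0.037 0.127] ; 300 [0.507 0.034 0.131] ; 301 [0.513 0.031 0.129] ; 302 [0.517 0.029 0.123] ; 303 [0.516 0.026 0.101] ; 304 [ 0.393 -0.01   1.298] ; 305 [0.516 0.02  0.10
[... 618 characters left out ...]
102] ; 328 [ 0.517 -0.048  0.102] ; 329 [ 0.511 -0.051  0.102] ; cover 1606 [[ 0.626 -0.082  0.307]
 [ 0.625 -0.037  0.301]
 [ 0.635 -0.076  0.243]
 [ 0.624  0.02   0.31 ]
 [ 0.623  0.027  0.3  ]
 [ 0.642 -0.082  0.188]
 [ 0.613  0.075  0.318]
 [ 0.621  0.062  0.296]
 [ 0.629  0.02   0.244]
 [ 0.645 -0.051  0.163]
 [ 0.626  0.054  0.253]
 [ 0.615  0.118  0.306]
 [ 0.635  0.019  0.196]
 [ 0.623  0.09   0.256]
 [ 0.611  0.149  0.306]
 [ 0.625  0.095  0.239]
 [ 0.613  0.166  0.304]
 [ 0.627  0.102  0.223]
 [ 0.63   0.097  0.204]
 [ 0.626  0.126  0.222]
 [ 0.632  0.103  0.179]
 [ 0.628  0.132  0.194]
 [ 0.634  0.13   0.167]
 [ 0.633  0.147  0.157]
 [ 0.629  0.195  0.183]
 [ 0.619  0.199  0.162]]
```

View pics/top_c.png

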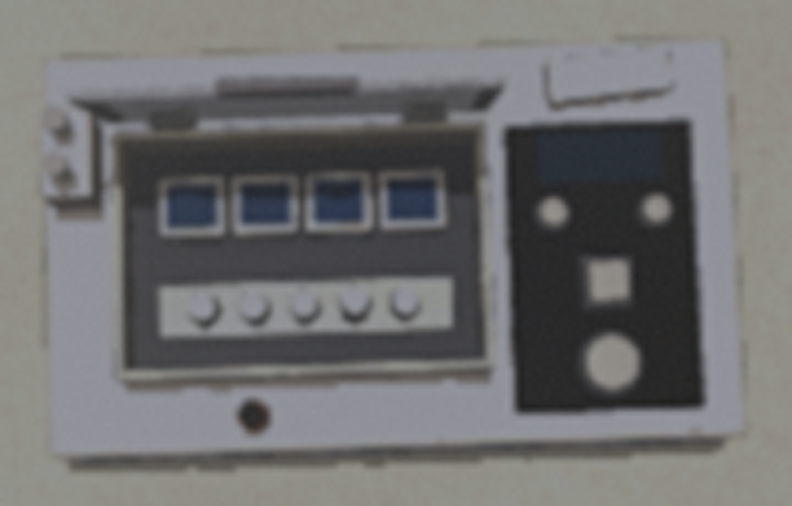

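View pics/side_c.png

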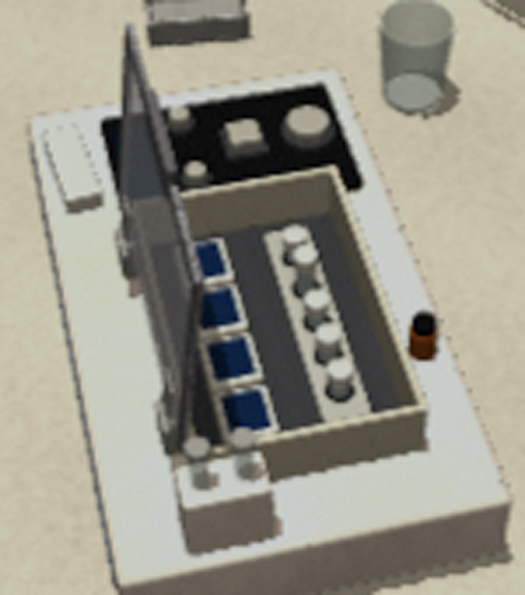

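The proud tube is the fourth from the left, at about (0.515, 0.004) with its top at z ≈ 0.14. The cover stands at about 1.44 rad, with its hinge near x ≈ 0.65. I'll move towards a hover point with the fingers shut.

>>> step_arm(
  steps=[
    [[-0.3,0.33,-0.15,0,0,0],[-0.6,0.66,-0.3,0,0,0],[-0.9,1,-0.4,0,0,0],[-0.9,1,-0.4,0,0,0]],
  ],
  jaw=255,
)

```text
clock: 0.5
tool_pos: [0.2388, -0.5287, 0.2688]
orientation: [-179.9, 0.1, -164.7]
force: [0.4, -1.1, -0.0]
opening: 0.0612
gripper_force: 0.0
```

>>> step_arm(
  steps=[
    [[-0.3,0.33,-0.15,0,0,0],[-0.6,0.66,-0.3,0,0,0],[-0.9,1,-0.4,0,0,0]],
  ],
)

```text
clock: 0.8
tool_pos: [0.2979, -0.4107, 0.307]
orientation: [-180.0, -0.0, -164.9]
force: [1.6, -0.4, 0.7]
opening: 0.0372
gripper_force: 0.0
```

>>> step_arm(
  steps=[
    [[-0.3,0.33,0,0,0,0],[-0.6,0.66,0,0,0,0],[-0.9,1,0,0,0,0]],
  ],
)

```text
clock: 1.1
tool_pos: [0.3587, -0.2901, 0.3064]
orientation: [180.0, 0.0, -164.9]
force: [1.1, -0.3, 0.3]
opening: 0.013
gripper_force: 0.0
```

>>> step_arm(
  steps=[
    [[-0.3,0.33,0,0,0,0],[-0.6,0.66,0,0,0,0],[-0.9,1,0,0,0,0],[-0.9,1,0,0,0,0]],
  ],
)

```text
clock: 1.5
tool_pos: [0.421, -0.168, 0.3063]
orientation: [180.0, 0.0, -164.6]
force: [-0.0, -0.4, 0.0]
opening: 0.0004
gripper_force: 0.0
```

```bash
python3 - <<'E'
from h import *
o=get_obs(); print(o['clock'],o['tool_pos'],o['orientation'],o['joint_pos'].round(1),o['opening'])
# processor fit from top pixels
px=[(204,308,.125),(254,305,.125),(304,302,.125),(404,300,.125),(612,362,.113),(608,280,.113)]
W=np.array([ray('top',230+a/4.4-.4,130+b/4.4-.4,z) for a,b,z in px]); print(W.round(4))
y=60.
print('proud',ray('top',230+354/4.4,130+297/4.4,.139).round(4))
t=W[:4]; r=np.polyfit(t[:,1],t[:,0],1); print('yaw',np.degrees(np.arctan(-r[0])), 'mid',t[2])
to([.512,.004,.30],[180,0,-176])
E
```

```text
1.5 [ 0.42099851 -0.16801948  0.3062649 ] [ 1.79966187e+02  1.68580949e-02 -1.64613370e+02] [  3.2  -3.7 -18.   -0.  -75.7 -77.8] 0.00043998026022217055
[[ 0.51    0.1048  0.125 ]
 [ 0.5127  0.0716  0.125 ]
 [ 0.5154  0.0384  0.125 ]
 [ 0.5181 -0.0281  0.125 ]
 [ 0.4805 -0.1684  0.113 ]
 [ 0.5357 -0.1653  0.113 ]]
proud [0.5168 0.0038 0.139 ]
yaw 3.4438829791377206 mid [0.51538045 0.03835327 0.125     ]
shift [-1.334  1.417  0.064]
turn [0.001 0.    0.397]
```

>>> step_arm(
  steps=[
    [[-0.3,0.33,0,0,0,0.2],[-0.6,0.66,0,0,0,0.4],[-0.85,0.95,0,0,0,0.4],[-0.85,0.95,0,0,0,0.4]],
  ],
)

```text
clock: 1.9
tool_pos: [0.4779, -0.0551, 0.3058]
orientation: [180.0, -0.1, -176.2]
force: [-0.5, -0.5, -0.1]
opening: 0.0003
gripper_force: 0.0
```

```bash
python3 - <<'E'
from h import *
o=get_obs(); print(o['clock'],o['tool_pos'],o['orientation'],o['joint_pos'].round(1))
im,d=snapshot('wrist'); save('w1.png',im); np.save('w1.npy',d)
K,Rm,t=cal('wrist'); print((-Rm.T@t).round(3),K[0,0],Rm[2].round(2))
to([.516,.004,.2])
E
```

```text
1.9 [ 0.47792446 -0.05514973  0.30576425] [ 1.79993086e+02 -5.99307188e-02 -1.76192965e+02] [  16.9   -0.7  -15.2   -0.   -75.5 -103.1]
[ 0.393 -0.062  0.464] 349.9127382519758 [ 0.3   0.02 -0.95]
shift [-0.431  0.578  1.058]
```

View pics/w1.png

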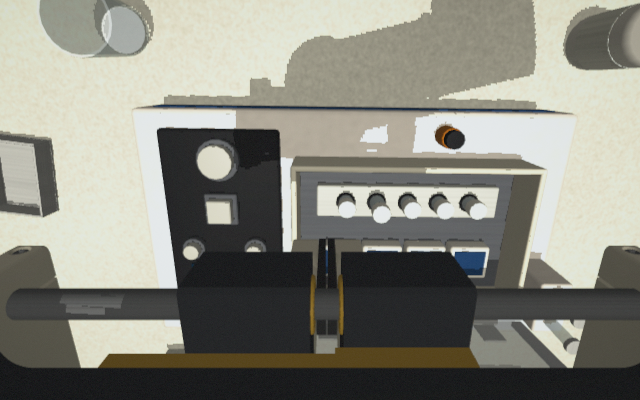

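The wrist view shows the start key at (214,161), the reset key at (219,209), and the proud cap at (381,213). The other caps are at (346,211), (413,211), (445,210) and (478,209).

```bash
python3 - <<'E'
from h import *
# camera still at the same pose
d=np.load('w1.npy'); W=world('wrist',d)
for n,u,v,z in[('start',214,161,.113),('reset',219,209,.113),('proud',381,214,.139),('t5',346.5,212,.125),('t3',413,211,.125),('t2',445,210,.125),('t1',478,209,.125),('bayFL',545,170,.135),('bayFR',294,158,.135)]:
    print(n,ray('wrist',u,v,z).round(4),W[int(v),int(u)].round(4))
def seg(c,r,lo,hi):
    s=W[c[1]-r:c[1]+r,c[0]-r:c[0]+r].reshape(-1,3); m=(s[:,2]>lo)&(s[:,2]<hi); print(c,s[m].mean(0).round(4),np.median(s[m],0).round(4),m.sum())
seg((214,161),25,.109,.120);seg((219,209),20,.109,.12);seg((381,213),14,.134,.15)
print('profile start',W[161,185:245:3,2].round(3)); print('profile reset',W[209,195:245:2,2].round(3))
print('row240 z',W[246,300:350:3].round(3))
E
```

```text
start [ 0.4773 -0.1714  0.113 ] [ 0.4776 -0.1717  0.112 ]
reset [ 0.5294 -0.1677  0.113 ] [ 0.5294 -0.1677  0.1131]
proud [5.139e-01 5.000e-04 1.390e-01] [0.5143 0.0007 0.138 ]
t5 [ 0.5193 -0.0326  0.125 ] [ 0.5193 -0.0332  0.1251]
t3 [0.5137 0.0358 0.125 ] [0.5137 0.0359 0.1249]
t2 [0.5104 0.0687 0.125 ] [0.5109 0.0692 0.1236]
t1 [0.507  0.1024 0.125 ] [0.5068 0.1022 0.1256]
bayFL [0.4597 0.1543 0.135 ] [0.4598 0.1548 0.1342]
bayFR [ 0.464  -0.0882  0.135 ] [ 0.4746 -0.0921  0.0859]
(214, 161) [ 0.4786 -0.1709  0.113 ] [ 0.4785 -0.1709  0.113 ] 934
(219, 209) [ 0.533  -0.168   0.1127] [ 0.5329 -0.1679  0.1128] 565
(381, 213) [0.5143 0.0011 0.138 ] [0.5142 0.0011 0.1382] 271
profile start [0.095 0.095 0.095 0.094 0.113 0.113 0.113 0.113 0.113 0.113 0.114 0.113
 0.113 0.112 0.113 0.112 0.104 0.103 0.101 0.095]
profile reset [0.096 0.095 0.094 0.094 0.094 0.102 0.112 0.113 0.113 0.113 0.114 0.112
 0.113 0.113 0.113 0.112 0.112 0.113 0.11  0.103 0.102 0.103 0.095 0.096
 0.097]
row240 z [[ 0.466 -0.069  0.317]
 [ 0.466 -0.068  0.316]
 [ 0.466 -0.067  0.316]
 [ 0.465 -0.065  0.318]
 [ 0.465 -0.064  0.318]
 [ 0.465 -0.063  0.317]
 [ 0.466 -0.061  0.316]
 [ 0.467 -0.06   0.314]
 [ 0.467 -0.058  0.314]
 [ 0.569 -0.049  0.104]
 [ 0.467 -0.055  0.313]
 [ 0.466 -0.054  0.315]
 [ 0.465 -0.053  0.317]
 [ 0.465 -0.051  0.316]
 [ 0.465 -0.05   0.317]
 [ 0.465 -0.049  0.317]
 [ 0.465 -0.047  0.317]]
```

>>> step_arm(
  steps=[
    [[-0.2,0.27,0.2,0,0,0],[-0.407,0.54,0.5,0,0,0],[-0.407,0.54,0.9,0,0,0],[-0.407,0.54,1,0,0,0]],
  ],
)

```text
clock: 2.35
tool_pos: [0.5111, -0.0023, 0.2023]
orientation: [-179.9, -0.4, -176.4]
force: [-0.7, 0.4, -0.4]
opening: 0.0005
gripper_force: 0.0
```

>>> step_arm(
  steps=[
    [[0,0,0.2,0,0,0],[0,0,0.35,0,0,0],[0,0,0.46,0,0,0],[0,0,0.46,0,0,0]],
  ],
)

```text
clock: 2.75
tool_pos: [0.513, -0.0023, 0.1601]
orientation: [-180.0, -0.1, -176.4]
force: [-0.5, -0.6, 0.1]
opening: 0.0006
gripper_force: 0.0
```

```bash
python3 - <<'E'
from h import *
o=get_obs(); print(o['tool_pos'],o['orientation'],o['force'])
to([.515,.0015,.125],[180,0,-176.2])
E
```

```text
[ 0.51299471 -0.00229477  0.16009367] [-1.79972659e+02 -9.17537013e-02 -1.76405955e+02] [-0.52908157 -0.57444086  0.12302422]
shift [-0.023  0.037  0.351]
turn [-0.001 -0.003 -0.007]
```

>>> step_arm(
  steps=[
    [[-0.02,0.04,0,0,0,0],[-0.02,0.04,0.1,0,0,0],[-0.02,0.04,0.16,0,0,0],[-0.02,0.04,0.2,0,0,0],[-0.02,0.04,0.23,0,0,0],[-0.02,0.04,0.26,0,0,0],[-0.02,0.04,0.28,0,0,0],[-0.02,0.04,0.3,0,0,0],[-0.02,0.04,0.32,0,0,0],[-0.02,0.04,0.33,0,0,0],[-0.02,0.04,0.34,0,0,0],[-0.02,0.04,0.34,0,0,0]],
  ],
)

```text
clock: 3.95
tool_pos: [0.5154, 0.0029, 0.1264]
orientation: [180.0, -0.0, -176.3]
force: [-1.4, -0.6, 0.8]
opening: 0.0004
gripper_force: 0.6
```

>>> step_arm(
  steps=[
    [[0,0,0.01,0,0,0],[0,0,0.02,0,0,0],[0,0,0.03,0,0,0]],
  ],
)

```text
clock: 4.25
tool_pos: [0.516, 0.0028, 0.1249]
orientation: [-180.0, 0.1, -176.3]
force: [-7.4, 0.5, 21.2]
opening: 0.0004
gripper_force: 10.8
```

>>> step_arm(
  steps=[
    [[0,0,0.01,0,0,0],[0,0,0.01,0,0,0]],
  ],
)

```text
clock: 4.45
tool_pos: [0.5161, 0.0028, 0.1248]
orientation: [-180.0, 0.1, -176.3]
force: [-8.2, 1.5, 22.5]
opening: 0.0006
gripper_force: 11.4
```

>>> step_arm(
  steps=[
    [[0,0,-0.1,0,0,0],[0,0,-0.5,0,0,0],[0,0,-1,0,0,0]],
  ],
)

```text
clock: 4.75
tool_pos: [0.5143, 0.0027, 0.222]
orientation: [-180.0, -0.2, -176.4]
force: [1.1, 0.8, 0.9]
opening: 0.0007
gripper_force: 0.0
```

>>> step_arm(
  steps=[
    [[0,0,-0.5,0,0,0],[0,0,-1,0,0,0],[0,0,-1,0,0,0]],
  ],
)

```text
clock: 5.05
tool_pos: [0.5187, 0.0031, 0.3302]
orientation: [179.9, 0.7, -176.3]
force: [0.6, 0.8, -0.9]
opening: 0.0004
gripper_force: 0.0
```

```bash
python3 - <<'E'
from h import *
o=get_obs(); print(o['clock'],o['tool_pos'],o['orientation'],o['force'])
im,w=snapshot('wrist'); save('w2.png',im); W=world('wrist',w)
for c in (125,140):
  m=(W[...,2]>.119)&(W[...,2]<.16)&(abs(W[...,0]-.513)<.02)&(W[...,1]>-.05)&(W[...,1]<.12)
P=W[m]
for y0 in(-.033,.001,.035,.069,.103):
  q=P[abs(P[:,1]-y0)<.009]; print(y0,len(q),np.percentile(q[:,2],[50,95]).round(4) if len(q) else '',q.mean(0).round(4) if len(q) else '')
im,s=snapshot('side'); S=world('side',s); save('s2.png',cv2.resize(im[100:300,220:400],None,fx=2.5,fy=2.5))
v,u=np.mgrid[:400,:640]
m=(S[...,2]>.15)&(S[...,2]<.33)&(S[...,0]>.59)&(S[...,0]<.67)&(u>255)&(u<298)&(v>120)&(v<255)&(S[...,1]<.16)
P=S[m]; A=np.c_[P[:,1:],np.ones(len(P))]
for _ in range(4):
  x=np.linalg.lstsq(A,P[:,0],rcond=None)[0]; e=abs(A@x-P[:,0]); k=e<.004; A,P=A[k],P[k]
print(len(P),x,'yaw',np.degrees(np.arctan(-x[0])),'theta',np.arctan2(1,-x[1]))
print('face x at y.045, z .136/.285', x@[.045,.1365,1],x@[.045,.285,1],P[:,2].max())
E
```

```text
5.05 [0.51873627 0.00312353 0.33023046] [ 179.91814874    0.71790037 -176.31681581] [ 0.59346872  0.8042639  -0.9041014 ]
-0.033 219 [0.1212 0.1223] [ 0.5151 -0.0314  0.1211]
0.001 219 [0.1211 0.1223] [0.5133 0.0025 0.121 ]
0.035 219 [0.1212 0.1224] [0.5115 0.0363 0.1212]
0.069 223 [0.1213 0.1226] [0.5097 0.0701 0.1212]
0.103 229 [0.1213 0.1225] [0.5078 0.1041 0.1212]
1295 [-0.05438539 -0.1280206   0.66110865] yaw 3.112986521832733 theta 1.4434683161725375
face x at y.045, z .136/.285 0.6411864955656427 0.622175436333748 0.3219715059523579
```

View pics/s2.png

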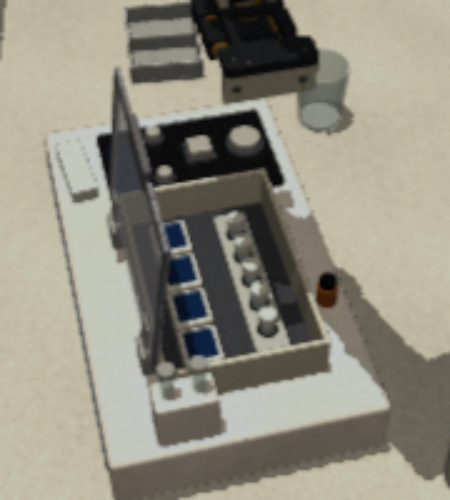

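All the caps are level and the cover is at 1.443 rad. I go over the lip and behind the cover.

>>> step_arm(
  steps=[
    [[0,0.1,-0.4,0,0,0],[-0.3,0.2,-0.4,0,0,0],[-0.7,0.32,-0.4,0,0,0],[-1,0.32,-0.4,0,0,0],[-1,0.32,-0.4,0,0,0]],
  ],
)

```text
clock: 5.65
tool_pos: [0.6153, 0.0419, 0.358]
orientation: [-179.9, -0.3, -176.3]
force: [-0.9, -1.2, -0.9]
opening: 0.0007
gripper_force: 0.0
```

>>> step_arm(
  steps=[
    [[-0.3,0,0,0,0,0],[-0.6,0,0,0,0,0],[-0.6,0,0,0,0,0]],
  ],
)

```text
clock: 5.95
tool_pos: [0.6748, 0.0452, 0.3583]
orientation: [-179.9, -0.3, -176.4]
force: [0.2, 0.0, 0.0]
opening: 0.0004
gripper_force: 0.0
```

```bash
python3 - <<'E'
from h import *
o=get_obs(); print(o['clock'],o['tool_pos'],o['orientation'],o['joint_pos'].round(1))
to([.66,.045,.285],[180,0,-176.5])
E
```

```text
5.95 [0.67476262 0.04521777 0.3582752 ] [-179.9370631    -0.29861522 -176.37300055] [  20.3   18.2   14.    -0.   -86.1 -106.7]
shift [0.144 0.008 0.734]
turn [-0.002 -0.01   0.004]
```

>>> step_arm(
  steps=[
    [[0.05,0,0.3,0,-0.01,0],[0.1,0,0.6,0,-0.01,0],[0.14,0,0.73,0,-0.01,0],[0.14,0,0.73,0,-0.01,0]],
  ],
)

```text
clock: 6.35
tool_pos: [0.6568, 0.0438, 0.2861]
orientation: [-180.0, -0.0, -176.4]
force: [-0.1, 0.6, 0.1]
opening: 0.0004
gripper_force: 0.0
```

```bash
python3 - <<'E'
from h import *
o=get_obs(); print(o['clock'],o['tool_pos'],o['orientation'],o['force'])
p=o['tool_pos']; r=.15; H=np.array([.636,.1365])
for th in np.r_[np.linspace(1.48,.1,24),np.linspace(.08,-.02,6)]:
  x=H[0]-r*np.cos(th)+.005*np.sin(th)+.0095; z=H[1]+r*np.sin(th)+.005*np.cos(th)
  print(round(th,2),((p[0]-x)*10).round(3),((p[2]-z)*10).round(3))
E
```

```text
6.35 [0.65679533 0.04378964 0.28613294] [-1.79958157e+02 -4.48709530e-02 -1.76358003e+02] [-0.07776512  0.59777687  0.14560397]
1.48 0.199 -0.002
1.42 0.289 0.006
1.36 0.378 0.019
1.3 0.466 0.038
1.24 0.553 0.061
1.18 0.638 0.09
1.12 0.721 0.124
1.06 0.803 0.163
1.0 0.881 0.207
0.94 0.957 0.256
0.88 1.03 0.308
0.82 1.1 0.365
0.76 1.166 0.427
0.7 1.228 0.492
0.64 1.286 0.56
0.58 1.34 0.632
0.52 1.39 0.708
0.46 1.435 0.786
0.4 1.475 0.866
0.34 1.51 0.949
0.28 1.541 1.034
0.22 1.566 1.12
0.16 1.586 1.208
0.1 1.6 1.297
0.08 1.604 1.327
0.06 1.607 1.356
0.04 1.61 1.386
0.02 1.612 1.416
0.0 1.613 1.446
-0.02 1.614 1.476
```

>>> step_arm(
  steps=[
    [[0.1,0,0,0,0,0],[0.19,0,0,0,0,0],[0.24,0,0,0,0,0],[0.29,0,0.01,0,0,0],[0.335,0,0.015,0,0,0],[0.38,0,0.02,0,0,0],[0.42,0,0.03,0,0,0],[0.465,0,0.04,0,0,0],[0.51,0,0.05,0,0,0],[0.555,0,0.06,0,0,0],[0.6,0,0.075,0,0,0],[0.64,0,0.09,0,0,0],[0.68,0,0.107,0,0,0],[0.72,0,0.125,0,0,0],[0.76,0,0.143,0,0,0],[0.8,0,0.163,0,0,0],[0.84,0,0.185,0,0,0],[0.88,0,0.207,0,0,0]],
  ],
)

```text
clock: 8.15
tool_pos: [0.571, 0.0384, 0.2682]
orientation: [-180.0, 0.3, -176.3]
force: [0.6, 0.9, 1.2]
opening: 0.0001
gripper_force: 0.8
```

```bash
python3 - <<'E'
from h import *
o=get_obs(); print(o['clock'],o['tool_pos'],o['force'])
im,s=snapshot('side'); S=world('side',s); save('s3.png',cv2.resize(im[80:300,220:440],None,fx=2.5,fy=2.5))
E
```

```text
8.15 [0.57096006 0.03840009 0.26824371] [0.62831814 0.9346442  1.24819114]
```

View pics/s3.png

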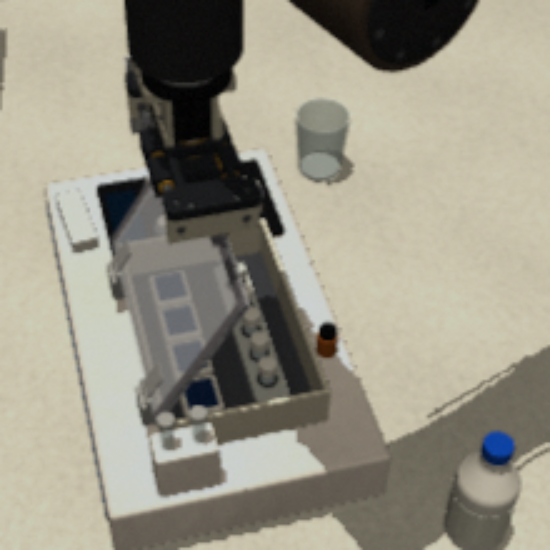

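The cover is following, now at about 1.0 rad with the tip on its outer face. I continue.

>>> step_arm(
  steps=[
    [[0.038,0,0.025,0,0,0],[0.075,0,0.05,0,0,0],[0.112,0,0.075,0,0,0],[0.15,0,0.1,0,0,0],[0.185,0,0.13,0,0,0],[0.22,0,0.16,0,0,0],[0.253,0,0.19,0,0,0],[0.285,0,0.22,0,0,0],[0.316,0,0.252,0,0,0],[0.347,0,0.285,0,0,0],[0.376,0,0.32,0,0,0],[0.405,0,0.353,0,0,0],[0.46,0,0.425,0,0,0],[0.485,0,0.463,0,0,0],[0.51,0,0.5,0,0,0],[0.533,0,0.54,0,0,0],[0.555,0,0.58,0,0,0],[0.575,0,0.62,0,0,0],[0.595,0,0.66,0,0,0],[0.595,0,0.66,0,0,0]],
  ],
)

```text
clock: 10.2
tool_pos: [0.5118, 0.0346, 0.2014]
orientation: [-180.0, 0.2, -176.3]
force: [0.7, -0.9, -1.3]
opening: 0.0002
gripper_force: 0.0
```

```bash
python3 - <<'E'
from h import *
o=get_obs(); print(o['clock'],o['tool_pos'],o['orientation'],o['force'])
p=o['tool_pos']; r=.15; H=np.array([.636,.1365])
for th in np.r_[np.linspace(.38,-.04,22)]:
  x=H[0]-r*np.cos(th)+.005*np.sin(th)+.0095; z=H[1]+r*np.sin(th)+.005*np.cos(th)
  print(round(th,2),((p[0]-x)*10).round(3),((p[2]-z)*10).round(3))
E
```

```text
10.2 [0.5117521  0.03461801 0.20140263] [-179.98982096    0.22622778 -176.34996464] [ 0.68145316 -0.87535925 -1.26484139]
0.38 0.037 0.046
0.36 0.049 0.074
0.34 0.06 0.102
0.32 0.071 0.13
0.3 0.081 0.158
0.28 0.09 0.186
0.26 0.099 0.215
0.24 0.108 0.244
0.22 0.115 0.273
0.2 0.123 0.302
0.18 0.129 0.331
0.16 0.135 0.361
0.14 0.141 0.39
0.12 0.146 0.42
0.1 0.15 0.45
0.08 0.154 0.479
0.06 0.157 0.509
0.04 0.159 0.539
0.02 0.161 0.569
0.0 0.163 0.599
-0.02 0.163 0.629
-0.04 0.163 0.659
```

>>> step_arm(
  steps=[
    [[0.037,0,0.045,0,0,0],[0.05,0,0.075,0,0,0],[0.06,0,0.1,0,0,0],[0.07,0,0.13,0,0,0],[0.08,0,0.16,0,0,0],[0.09,0,0.19,0,0,0],[0.1,0,0.22,0,0,0],[0.11,0,0.25,0,0,0],[0.115,0,0.275,0,0,0],[0.123,0,0.3,0,0,0],[0.13,0,0.33,0,0,0],[0.135,0,0.36,0,0,0],[0.14,0,0.39,0,0,0],[0.145,0,0.42,0,0,0],[0.15,0,0.445,0,0,0],[0.155,0,0.47,0,0,0],[0.155,0,0.49,0,0,0],[0.16,0,0.505,0,0,0],[0.16,0,0.52,0,0,0],[0.16,0,0.53,0,0,0]],
  ],
)

```text
clock: 12.2
tool_pos: [0.4966, 0.0337, 0.149]
orientation: [-180.0, 0.3, -176.3]
force: [-0.7, 0.3, 1.6]
opening: 0.0004
gripper_force: 0.4
```

>>> step_arm(
  steps=[
    [[0,0,0.01,0,0,0],[0,0,0.018,0,0,0],[0,0,0.025,0,0,0],[0,0,0.032,0,0,0],[0,0,0.04,0,0,0],[0,0,0.045,0,0,0],[0,0,0.05,0,0,0],[0,0,0.05,0,0,0]],
  ],
)

```text
clock: 13.0
tool_pos: [0.4967, 0.0337, 0.144]
orientation: [180.0, 0.3, -176.3]
force: [0.8, 0.5, -0.6]
opening: 0.0004
gripper_force: 0.0
```

>>> step_arm(
  steps=[
    [[0,0,0.005,0,0,0],[0,0,0.01,0,0,0],[0,0,0.015,0,0,0],[0,0,0.02,0,0,0],[0,0,0.02,0,0,0]],
  ],
)

```text
clock: 13.5
tool_pos: [0.4967, 0.0337, 0.142]
orientation: [180.0, 0.3, -176.3]
force: [0.6, -0.3, 0.3]
opening: 0.0002
gripper_force: 0.0
```

>>> step_arm(
  steps=[
    [[0,0,0.005,0,0,0],[0,0,0.01,0,0,0],[0,0,0.01,0,0,0]],
  ],
)

```text
clock: 13.8
tool_pos: [0.4967, 0.0338, 0.1418]
orientation: [-180.0, 0.3, -176.3]
force: [-2.6, 0.6, 7.9]
opening: 0.0006
gripper_force: 3.9
```

>>> step_arm(
  steps=[
    [[0,0,0.005,0,0,0],[0,0,0.008,0,0,0],[0,0,0.008,0,0,0]],
  ],
)

```text
clock: 14.1
tool_pos: [0.4968, 0.0338, 0.1417]
orientation: [-180.0, 0.3, -176.3]
force: [-6.2, 1.3, 14.4]
opening: 0.0005
gripper_force: 7.3
```

>>> step_arm(
  steps=[
    [[0,0,-0.1,0,0,0],[0,0,-0.5,0,0,0],[0,0,-0.9,0,0,0],[0,0,-0.9,0,0,0]],
  ],
)

```text
clock: 14.5
tool_pos: [0.4992, 0.0344, 0.2362]
orientation: [179.9, 0.8, -176.3]
force: [0.2, 0.8, -0.3]
opening: 0.0006
gripper_force: 0.0
```

```bash
python3 - <<'E'
from h import *
im,s=snapshot('side'); S=world('side',s)
m=(S[...,0]>.47)&(S[...,0]<.62)&(S[...,1]>-.05)&(S[...,1]<.13)&(s>0)&(S[...,2]<.2)
P=S[m]; A=np.c_[P[:,:2],np.ones(len(P))]; print(len(P),np.linalg.lstsq(A,P[:,2],rcond=None)[0],np.percentile(P[:,2],[5,50,95]))
o=get_obs(); print(o['clock'],o['tool_pos'],o['orientation'],o['joint_pos'].round(1))
to([.532,-.168,.2],[180,0,-176.5])
E
```

```text
3090 [-0.00079927 -0.00121562  0.1420726 ] [0.13883012 0.14159304 0.14425812]
14.55 [0.49788771 0.03430827 0.23344563] [ 179.89475551    0.61699364 -176.33230505] [  26.7    3.1  -20.9    0.2  -65.4 -113.1]
shift [-0.207 -2.041  0.333]
turn [0.004 0.022 0.006]
```

The cover is shut and flat. Next is the reset key.

>>> step_arm(
  steps=[
    [[-0.05,-0.4,0,0,0.02,0],[-0.1,-0.8,0,0,0.02,0],[-0.1,-1,0,0,0.02,0]],
  ],
)

```text
clock: 14.85
tool_pos: [0.5125, -0.0673, 0.2296]
orientation: [-180.0, -0.4, -176.4]
force: [-1.3, 0.3, -0.4]
opening: 0.0005
gripper_force: 0.0
```

>>> step_arm(
  steps=[
    [[-0.05,-0.4,0,0,0,0],[-0.1,-0.8,0.3,0,0,0],[-0.1,-1,0.7,0,0,0],[-0.1,-1,0.8,0,0,0],[-0.1,-1,0.8,0,0,0]],
  ],
)

```text
clock: 15.35
tool_pos: [0.5269, -0.165, 0.1479]
orientation: [180.0, -0.6, -176.4]
force: [-0.0, 0.4, 1.2]
opening: 0.0004
gripper_force: 0.0
```

```bash
python3 - <<'E'
from h import *
o=get_obs(); print(o['clock'],o['tool_pos'],o['orientation'],o['force'])
to([.5325,-.168,.113],[180,0,-176.5])
E
```

```text
15.35 [ 0.52689983 -0.16501771  0.14794219] [ 179.98060236   -0.57270039 -176.43448394] [-0.04048315  0.39653446  1.20728699]
shift [-0.058 -0.033  0.349]
turn [ 0.001 -0.02   0.002]
```

>>> step_arm(
  steps=[
    [[-0.058,-0.033,0.1,0,-0.02,0],[-0.058,-0.033,0.2,0,-0.02,0],[-0.058,-0.033,0.28,0,-0.02,0],[-0.058,-0.033,0.32,0,-0.02,0],[-0.058,-0.033,0.34,0,-0.02,0],[-0.058,-0.033,0.36,0,-0.02,0],[-0.058,-0.033,0.375,0,-0.02,0],[-0.058,-0.033,0.39,0,-0.02,0],[-0.058,-0.033,0.4,0,-0.02,0],[-0.058,-0.033,0.41,0,-0.02,0],[-0.058,-0.033,0.415,0,-0.02,0],[-0.058,-0.033,0.415,0,-0.02,0]],
  ],
)

```text
clock: 16.55
tool_pos: [0.5345, -0.1675, 0.1089]
orientation: [180.0, 0.3, -176.3]
force: [-0.6, 2.2, 3.7]
opening: 0.0004
gripper_force: 1.9
```

>>> step_arm(
  steps=[
    [[0,0,0.005,0,0,0],[0,0,0.01,0,0,0],[0,0,0.01,0,0,0]],
  ],
)

```text
clock: 16.85
tool_pos: [0.5345, -0.1675, 0.1078]
orientation: [180.0, 0.3, -176.3]
force: [-0.6, 3.2, 4.9]
opening: 0.0005
gripper_force: 2.3
```

>>> step_arm(
  steps=[
    [[0,0,0.005,0,0,0],[0,0,0.01,0,0,0],[0,0,0.015,0,0,0],[0,0,0.015,0,0,0]],
  ],
)

```text
clock: 17.25
tool_pos: [0.5346, -0.1675, 0.1072]
orientation: [-180.0, 0.3, -176.3]
force: [-3.6, 4.8, 11.9]
opening: 0.0006
gripper_force: 6.1
```

>>> step_arm(
  steps=[
    [[0,0,0.005,0,0,0],[0,0,0.005,0,0,0],[0,0,0.005,0,0,0]],
  ],
)

```text
clock: 17.55
tool_pos: [0.5346, -0.1675, 0.1071]
orientation: [-180.0, 0.3, -176.3]
force: [-4.4, 5.2, 16.7]
opening: 0.0005
gripper_force: 8.0
```

>>> step_arm(
  steps=[
    [[0,0,-0.1,0,0,0],[0,0,-0.35,0,0,0],[0.1,0,-0.4,0,0,0],[0.4,0,-0.4,0,0,0],[0.56,0,-0.4,0,0,0],[0.56,0,-0.4,0,0,0],[0.56,0,-0.4,0,0,0]],
  ],
)

```text
clock: 18.25
tool_pos: [0.478, -0.1714, 0.1455]
orientation: [-180.0, 0.3, -176.4]
force: [1.2, 0.6, 0.3]
opening: 0.0003
gripper_force: 0.0
```

```bash
python3 - <<'E'
from h import *
o=get_obs(); print(o['clock'],o['tool_pos'],o['orientation'],o['force'])
to([.4785,-.171,.113],[180,0,-176.5])
E
```

```text
18.25 [ 0.47801457 -0.17138677  0.14546229] [-179.98974046    0.29228256 -176.35526531] [1.16181923 0.63773315 0.3243498 ]
shift [-0.003  0.004  0.325]
turn [-0.     0.01   0.005]
```

>>> step_arm(
  steps=[
    [[0,0,0.1,0,0,0],[0,0,0.2,0,0,0],[0,0,0.26,0,0,0],[0,0,0.3,0,0,0],[0,0,0.32,0,0,0],[0,0,0.335,0,0,0],[0,0,0.35,0,0,0],[0,0,0.365,0,0,0],[0,0,0.375,0,0,0],[0,0,0.385,0,0,0],[0,0,0.39,0,0,0],[0,0,0.39,0,0,0]],
  ],
)

```text
clock: 19.45
tool_pos: [0.4783, -0.1712, 0.1072]
orientation: [-180.0, 0.3, -176.3]
force: [-5.5, 2.1, 10.2]
opening: 0.0005
gripper_force: 5.5
```

>>> step_arm(
  steps=[
    [[0,0,0.005,0,0,0],[0,0,0.01,0,0,0],[0,0,0.01,0,0,0]],
  ],
)

```text
clock: 19.75
tool_pos: [0.4783, -0.1712, 0.107]
orientation: [-180.0, 0.3, -176.3]
force: [-7.8, 3.3, 20.2]
opening: 0.0003
gripper_force: 9.7
```

Fully in. I lift clear and check.

>>> step_arm(
  steps=[
    [[0,0,-0.1,0,0,0],[0,0,-0.5,0,0,0],[0.2,0,-1,0,0,0],[0.4,0,-1,0,0,0]],
  ],
)

```text
clock: 20.15
tool_pos: [0.4417, -0.1742, 0.2108]
orientation: [-179.9, 0.8, -176.3]
force: [1.4, 0.2, -0.1]
opening: 0.0008
gripper_force: 0.0
```

>>> step_arm(
  steps=[
    [[0,0,-0.4,0,0,0],[0,0,-0.6,0,0,0],[0,0,-0.6,0,0,0],[0,0,-0.6,0,0,0]],
  ],
)

```text
clock: 20.55
tool_pos: [0.4381, -0.1736, 0.2655]
orientation: [180.0, 0.4, -176.4]
force: [-0.4, -0.4, -0.4]
opening: 0.0003
gripper_force: 0.0
```

```bash
python3 - <<'E'
from h import *
o=get_obs(); print(o['clock'],o['tool_pos'],o['force'])
im,d=snapshot('wrist'); save('w9.png',im)
im,s=snapshot('side'); S=world('side',s); save('s9.png',im)
m=(S[...,0]>.47)&(S[...,0]<.62)&(S[...,1]>-.05)&(S[...,1]<.13)&(s>0)&(S[...,2]<.25)
P=S[m]; A=np.c_[P[:,:2],np.ones(len(P))]; print(len(P),np.linalg.lstsq(A,P[:,2],rcond=None)[0])
E
```

```text
20.55 [ 0.43813245 -0.17356337  0.2654627 ] [-0.39983916 -0.44165568 -0.42414109]
3134 [ 0.00139792 -0.00052406  0.14086729]
```

View pics/w9.png

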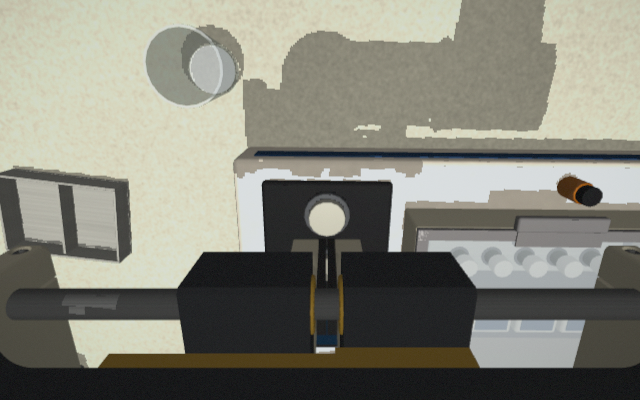

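View pics/s9.png

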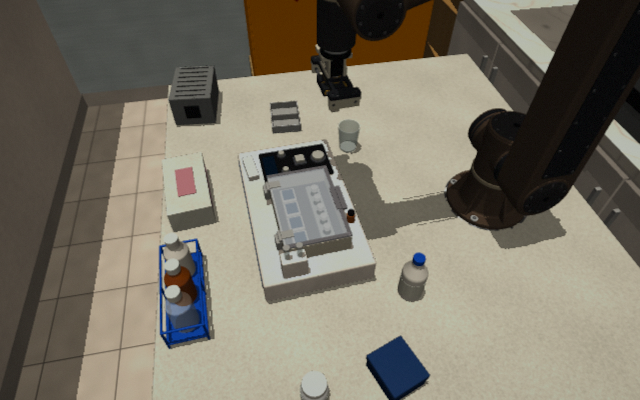

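The cover lies flat with its lip at (560,228) in the wrist view. The keys are out, the vial at (350,215) and the other items in the side view are unmoved, and the hand is clear.

```bash
python3 -c "
from plant import *
print(close_job())"
```

```text
the job is handed in; nothing more can be done
None
```

I pressed the proud tube fully home, shut the cover, pressed and released the reset key, then pressed the start key fully in; the hand finished clear of everything, and I handed the job in at about 21 s (no verdict came back).

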